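Raise the solvent cabinet's sash to working height

TASK

Push the clear sash of the solvent cabinet up with your fingertips from beneath its blue lip until the lip is level with the green bands on the uprights, without letting it reach the red bands above, then leave it standing there and take the hand away. Only push: do not pinch the lip or take hold of the sash's top rail, and leave the jars and the bottle where they stand.

Things in the scene. Friction and masses are not known exactly. Their poses are not given: they have to be found in the camera images.
- cabinet: clear-walled bench-top solvent cabinet, 570 mm wide (its y) and 255 mm deep, fixed to the bench; box 360 mm high, aluminium front uprights (30 mm square, at y = +-270 mm) 610 mm high. Origin on the bench in the middle of its front plane; x points inwards (away from the robot), y along the front, z up. Below the sash the front is open.
- sash (a joint): height of the sash above its lowest position, m, 0 to 0.29, positive up. It slides straight up and down in the uprights; a hidden counterbalance carries its weight (about 0.45 kg) and guide friction of about 3 N (plus light damping, 12 N s/m) keeps it wherever it is left, so about 2.5 to 4.5 N push it up slowly.
- lip_mid (a point): centre of the blue lip along the sash's lower edge: a level strip 440 mm long (cabinet y), 45 mm deep (cabinet x; it juts out towards the robot) and 16 mm thick (its top 6 mm set back 5 mm at the front). Its underside is 8 mm below this point, its free front edge 22.5 mm nearer the robot. At joint value 0 this point is 78 mm above the bench.
- top_rail_mid (a point): centre of the aluminium top rail (14 x 484 x 16 mm) of the sash, 205 mm above lip_mid and 24.5 mm further in (cabinet x); not to be taken hold of. Between lip and rail is the clear pane, 6 mm thick, its front face 21.5 mm behind lip_mid.
- green_band: pair of green collars, 42 mm square and 24 mm tall, one round each front upright at the same height: the working height. Origin midway between them, at the collars' middle height; the lip is level when lip_mid has this height.
- red_band: pair of red collars, 42 mm square and 16 mm tall, one round each front upright, higher than the green: the limit. Origin midway between them, at their middle height.
- solvent_bottle: closed amber bottle, 60 mm diameter, 150 mm tall, standing inside the cabinet; origin at the centre of its underside. Leave alone.
- varnish_jar: closed clear jar with a brass lid, 60 mm diameter, 60 mm tall, standing on the bench in front of the cabinet, to one side of the lip's middle; origin at the centre of its underside. Leave alone.
- pigment_jar: closed green glass jar with a white lid, 60 mm diameter, 50 mm tall, standing on the bench in front of the cabinet, on the other side of the lip's middle; origin at the centre of its underside. Leave alone.

How it is judged:
By the outcome, as a careful person would: the job done as asked, in the order asked, and still so for the second after the job is handed in, with the robot touching nothing.
It also fails if it takes over 40 s, if anything falls off the work surface, if the arm or the gripper's body presses on something with over 40 N, if the wrist force passes 120 N, or if a joint passes its speed limit or range.

ROBOT

A 7-joint arm with a two-finger parallel gripper is mounted at the origin on the work surface. World frame = base frame: x ahead of the robot, y to its left, z up, the work surface at z = 0. Lengths are in m, angles in rad, forces in N, time in s.
With the tool pointing down it reaches from about 0.425 to 0.825 m from the base axis. Payload 3.6 kg.
Tool frame: the origin (TCP) lies on the centre line of the jaws, within the pads' length; the fingertips stand 25 mm ahead of it and the grasp point (between the pads) lies 6 mm ahead of it; z points along the fingers, y is the line along which they close (so a half turn about z gives the same grasp; the last joint's range is limited). The gripper opens to 93 mm and grips with 3 to 60 N. Pads are 15 mm wide; open, the fingers measure 128 mm over their backs; the gripper's body (75 mm by 188 mm) begins 65 mm behind the grasp point.
Start: joints at [1.208, 0.615, -0.013, 1.423, 0.008, 1.103, -0.04], TCP at [0.214, -0.614, 0.244] pointing down, gripper open.
Joint ranges: [-3.12, 3.12], [-0.3, 2.06], [-1.34, 1.32], [0.26, 2.42], [-1.36, 4.5], [0.01, 1.98], [-2.84, 2.84]. Speed limits (rad/s): [2.79, 2.79, 3.14, 3.14, 3.14, 3.14, 3.14].

INTERFACE

Orientations are given as [roll, pitch, yaw] about the fixed x, y, z axes, in that order (R = Rz(yaw) Ry(pitch) Rx(roll)).
In Python, from cell import ctrl gives the robot as it stands. Calls block until the motion is done:
- ctrl.move_pose(position, orientation): joint-space move of the TCP to a pose.
- ctrl.line_to(position, ori=None, max_speed=0.15, max_force=None): straight line of the TCP; ori=None keeps the orientation; max_speed is the mean speed in m/s. With max_force (N) it stops when the force on the tool has changed by that much, and returns True; else False.
- ctrl.goto_joints(angles): joint-space move.
- ctrl.command_gripper(opening, f_grip=None): finger opening in m; f_grip is the grip in N (None keeps the last); returns when the fingers have stopped.
- ctrl.wait(seconds).
- ctrl.solve_ik(position, orientation): joint angles nearest the present ones, or None.
- ctrl.capture(name): name is "side" or "top"; returns a dict with "image" (384x512x3 uint8, blue, green, red), "fx", "fy", "cx", "cy" (pixels), "camera_from_world" (4x4, takes a point from world to camera coordinates). Camera axes: x right, y down, z forward; pixel columns grow to the right and rows downward; lengths in m; the calibration is good to about 2 mm. A picture is of the moment at which its call begins. There is no depth.
A pose or a line that the arm cannot do raises ctrl.IKError and nothing moves.
- ctrl.hand_in(): hands the job in; it is judged then, once.
Trained networks look in a picture, given as the dict that the camera call returned (one of the last four; its "shot" number tells which), for a name from the list of things; names that differ only in an ending like _2 or _b are one class to them, and where a whole thing is asked for, a point or a joint stands for the part that bears it (a point fixed in the world has none). Each returns a list of dicts, best first, with "conf" (0 to 1); they miss things now and then, are a little off and sometimes report something else, mostly with a low value. They report only what shows in the picture. A call takes as long as a camera call.
- ctrl.look_for(picture, label): "at" ([column, row] in pixels, amid what is visible of it).
Readings, each from a call of its own:
- ctrl.current_time_s(): time.
- ctrl.current_joints(): joint angles.
- ctrl.current_qvel(): joint speeds.
- ctrl.current_effort(): joint torques, N m.
- ctrl.current_tcp_pos(): TCP position.
- ctrl.current_orientation(): TCP orientation.
- ctrl.current_wrist_force(): force on the tool from outside, world axes, zero at the start.
- ctrl.current_ft_torque(): the same for the moment, N m.
- ctrl.current_grip_width(): finger opening in m.
- ctrl.current_gripper_force(): force on a finger pad.
Only numpy, scipy, OpenCV 4.12 (cv2) and the standard library are available. Lean on these libraries where they do the work, as an engineer would, in place of code of your own. Each camera call takes 0.05 s, during which the arm holds its last target. There are 200 camera calls.

## Working session

There is one attempt and no reset: what is moved stays moved. The work goes in short steps, each a Python script; the robot and the scene stay as the last script left them, time stands still between calls to the robot, and variables do not carry over. Pictures are saved under pics/ and viewed, at most 10 in all, crops included, and the job is handed in when it is done.

```bash
mkdir -p pics; ls
python3 - <<'E'
from cell import ctrl
import cv2,numpy as np
for n in("side","top"):
    p=ctrl.capture(n);cv2.imwrite(f"pics/{n}0.png",p["image"])
    T=p["camera_from_world"];print(n,p["fx"],p["fy"],p["cx"],p["cy"],"cam at",-T[:3,:3].T@T[:3,3]);print(np.round(T,4).tolist())
    for l in("cabinet","sash","lip_mid","top_rail_mid","green_band","red_band","solvent_bottle","varnish_jar","pigment_jar"):
        print(l,[(np.round(d["at"],1).tolist(),round(d["conf"],2)) for d in ctrl.look_for(p,l)[:4]])
print(ctrl.current_time_s(),ctrl.current_orientation(),ctrl.current_tcp_pos())
E
```

```text
pics
side 407.197363082602 407.197363082602 255.79660990309318 192.27509811791307 cam at [0.3008075  0.57985472 0.96409737]
[[-0.8422, -0.5391, -0.0105, 0.576], [-0.4147, 0.66, -0.6264, 0.3459], [0.3446, -0.5232, -0.7795, 0.9512], [0.0, 0.0, 0.0, 1.0]]
cabinet [([180.9, 169.5], 0.63)]
sash [([220.1, 214.7], 0.67)]
lip_mid [([220.9, 214.6], 0.61)]
top_rail_mid [([220.7, 217.2], 0.87), ([319.4, 198.8], 0.61)]
green_band [([153.0, 280.1], 0.63)]
red_band [([140.5, 257.0], 0.92)]
solvent_bottle []
varnish_jar [([318.4, 200.9], 0.71)]
pigment_jar [([226.0, 338.9], 0.59)]
top 361.59515165697667 361.59515165697667 253.28489688792953 194.45065555396917 cam at [0.49836923 0.03036437 1.10842808]
[[0.0046, -0.9992, -0.0407, 0.0731], [-0.9884, 0.0016, -0.1518, 0.6609], [0.1518, 0.0409, -0.9876, 1.0178], [0.0, 0.0, 0.0, 1.0]]
cabinet [([231.7, 123.5], 0.68), ([163.9, 236.0], 0.23)]
sash [([237.4, 179.9], 0.77), ([318.8, 234.1], 0.72)]
lip_mid [([236.7, 182.0], 0.9)]
top_rail_mid [([237.0, 181.5], 0.7)]
green_band [([330.5, 179.6], 0.76), ([234.3, 123.0], 0.31)]
red_band [([118.0, 161.8], 0.82), ([331.6, 175.1], 0.47)]
solvent_bottle [([203.5, 154.6], 0.8), ([236.6, 181.5], 0.58)]
varnish_jar []
pigment_jar [([163.2, 233.5], 0.53)]
1.0 [-3.14150390e+00 -3.99599082e-05  3.35826120e-01] [ 0.21419073 -0.61364711  0.24365065]
```

View pics/side0.png

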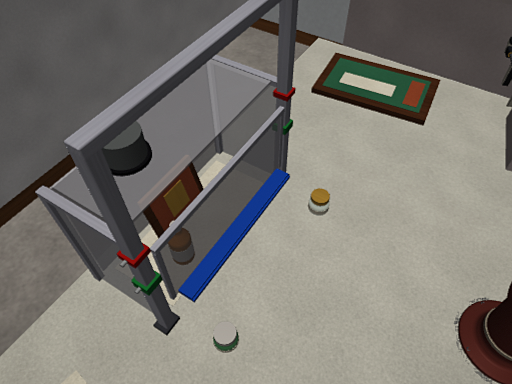

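View pics/top0.png

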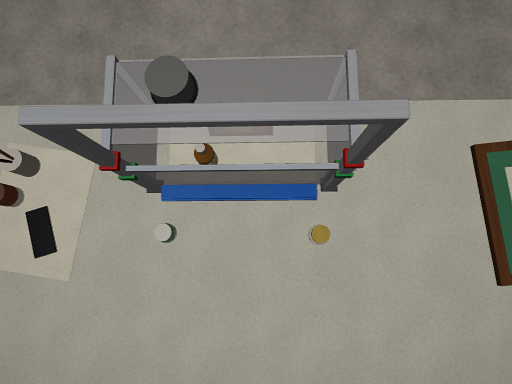

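The side view shows the blue lip running from (190,293) to (283,175). The red collars are at (133,254) and (284,93), and the green ones at (147,281) and (286,126). The jars are at (226,338) and (319,200). In the top view the lip spans columns 162–317 at row 192, with the jars at (165,232) and (320,234), clear of the lip's middle. I'll fit a model to the colour-blob extents.

```bash
cat > fit.py <<'E'
import cv2,numpy as np
from scipy.optimize import least_squares
def proj(p,X):
    T=p["camera_from_world"];c=X@T[:3,:3].T+T[:3,3]
    return np.c_[p["fx"]*c[:,0]/c[:,2]+p["cx"],p["fy"]*c[:,1]/c[:,2]+p["cy"]]
def box(c,yaw,s):
    g=np.array(np.meshgrid(*[[-.5,.5]]*3)).reshape(3,-1).T*s
    R=np.array([[np.cos(yaw),-np.sin(yaw),0],[np.sin(yaw),np.cos(yaw),0],[0,0,1]])
    return g@R.T+c
def bb(q): return np.r_[q.min(0),q.max(0)]
def blobs(p,col,amin=20):
    h=cv2.cvtColor(p["image"],cv2.COLOR_BGR2HSV)
    r={"red":[(0,190,70),(6,255,255)],"green":[(55,170,50),(75,255,255)],"blue":[(105,150,60),(130,255,255)]}[col]
    m=cv2.inRange(h,*map(np.array,r))
    n,_,st,ce=cv2.connectedComponentsWithStats(m,connectivity=8)
    return [(np.array([s[0]-.5,s[1]-.5,s[0]+s[2]-.5,s[1]+s[3]-.5]),s[4]) for s in st[1:] if s[4]>amin]
E
python3 - <<'E'
from cell import ctrl
from fit import *
for n in("side","top"):
    p=ctrl.capture(n)
    for c in("red","green","blue"): print(n,c,[(b.tolist(),int(a)) for b,a in blobs(p,c)])
    im=p["image"]
    o=[im[70:310,110:310],im[145:205,95:365]][n=="top"]
    cv2.imwrite(f"pics/{n}1.png",cv2.resize(o,None,fx=2.5,fy=2.5,interpolation=cv2.INTER_NEAREST))
E
```

```text
side red [([273.5, 86.5, 294.5, 96.5], 56), ([116.5, 242.5, 148.5, 264.5], 148)]
side green [([282.5, 118.5, 291.5, 128.5], 25), ([131.5, 270.5, 159.5, 290.5], 118)]
side blue [([178.5, 168.5, 289.5, 300.5], 2771)]
top red [([342.5, 147.5, 363.5, 166.5], 115), ([99.5, 150.5, 118.5, 169.5], 99)]
top green [([334.5, 170.5, 351.5, 176.5], 49), ([118.5, 175.5, 134.5, 178.5], 30)]
top blue [([160.5, 183.5, 316.5, 200.5], 2446)]
```

View pics/side1.png

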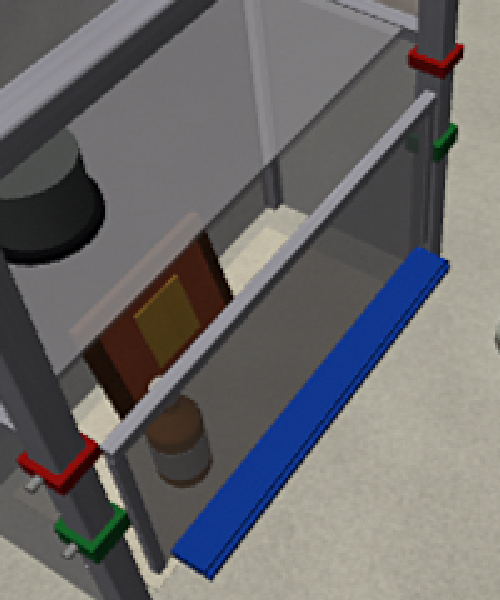

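View pics/top1.png

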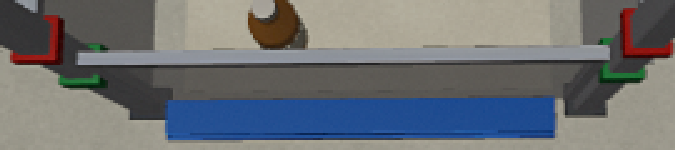

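```bash
cat >> fit.py <<'E'
def lippts(c,yaw):
    u=np.array([np.cos(yaw),np.sin(yaw),0]);c=np.array(c)
    return np.r_[box(c-[0,0,.003],yaw,[.045,.44,.010]),box(c+[0,0,.005]+.0025*u,yaw,[.040,.44,.006])]
def measure(ps):
    B={(n,c):sorted(blobs(ps[n],c),key=lambda b:-b[1]) for n in ps for c in("red","green","blue")}
    def res(v,out=False):
        x,y,yaw,zr,zg,lx,ly,lz=v;r=[];d={}
        t=np.array([-np.sin(yaw),np.cos(yaw),0])
        for n,p in ps.items():
            for c,z,h in(("red",zr,.016),("green",zg,.024)):
                for (b,_) in B[n,c]:
                    qs=[bb(proj(p,box(np.array([x,y,z])+s*.27*t,yaw,[.042,.042,h]))) for s in(1,-1)]
                    e=min((b-q for q in qs),key=lambda e:abs(e).sum()) 
                    r.append(e);d[n,c,int(b[0])]=e.round(1).tolist()
            for (b,_) in B[n,"blue"][:1]:
                e=b-bb(proj(p,lippts([lx,ly,lz],yaw)));r.append(e);d[n,"lip"]=e.round(1).tolist()
        return d if out else np.concatenate(r)
    s=least_squares(res,[.72,.04,0,.35,.3,.66,.04,.08],loss="cauchy",f_scale=.7,x_scale=.05)
    return s.x,res(s.x,True)
E
cat > m.py <<'E'
from cell import ctrl
from fit import *
ps={n:ctrl.capture(n) for n in("side","top")}
v,d=measure(ps);print(dict(zip("x y yaw zr zg lx ly lz".split(),v.round(4))))
for k in d.items():print(*k)
E
python3 m.py
python3 - <<'E'
from fit import *
from cell import ctrl
# jars from lid pixels
for n,l in(("side",[(226,333,.05),(319,195,.06)]),("top",[(163,232,.05),(320,234,.06)])):
    p=ctrl.capture(n);T=p["camera_from_world"];C=-T[:3,:3].T@T[:3,3]
    for u,w,z in l:
        d=T[:3,:3].T@[(u-p["cx"])/p["fx"],(w-p["cy"])/p["fy"],1];print(n,(C+d*(z-C[2])/d[2]).round(3))
E
```

```text
{'x': np.float64(0.6966), 'y': np.float64(0.1173), 'yaw': np.float64(0.0069), 'zr': np.float64(0.3441), 'zg': np.float64(0.2447), 'lx': np.float64(0.6591), 'ly': np.float64(0.1144), 'lz': np.float64(0.0981)}
('side', 'red', 116) [4.4, 11.0, 0.0, 0.0]
('side', 'red', 273) [2.5, 9.5, -0.1, -0.3]
('side', 'green', 131) [5.3, 12.5, -0.2, -0.0]
('side', 'green', 282) [12.2, 11.4, -0.8, -0.1]
('side', 'lip') [0.9, 2.0, 0.2, -0.4]
('top', 'red', 342) [0.3, 1.8, -1.0, -0.3]
('top', 'red', 99) [4.8, 1.4, -0.2, -0.1]
('top', 'green', 334) [0.8, 13.5, -2.5, 0.1]
('top', 'green', 118) [5.3, 14.7, -0.1, -0.2]
('top', 'lip') [-0.2, -0.0, -0.5, -0.9]
side [0.542 0.345 0.05 ]
side [ 0.544 -0.114  0.06 ]
top [0.55 0.34 0.05]
top [ 0.545 -0.118  0.06 ]
```

Both views agree: lip centre ≈ (0.659, 0.115, 0.098), green at 0.245, red at 0.344, and the jars about 0.11 m clear of the gripper body. Next I'll check reachability with the tool horizontal or tilted up.

Run:
```python
from cell import ctrl
import numpy as np
for a in(0,10,20,30):
  for yaw in(0,.2,.4,-.2):
   for rl in (np.pi,0):
    # roll pi: tool z=(-sin p,0,-cos p); roll 0: tool z=(sin p,0,cos p)
    t=np.radians(a); o=[rl,-np.pi/2-t if rl else np.pi/2-t,yaw]
    u=np.array([np.cos(t)*np.cos(yaw),np.cos(t)*np.sin(yaw),np.sin(t)])
    out=[]
    for tip in([.56,.115,.2],[.56,.115,.07],[.66,.115,.07],[.66,.115,.16],[.66,.115,.24]):
        q=ctrl.solve_ik((np.array(tip)-.025*u).tolist(),o);out.append(None if q is None else np.round(q,2).tolist())
    print(a,yaw,round(rl,1),[x is not None for x in out],out[2],out[4])
```

```text
0 0 3.1 [False, False, True, True, False] [-0.92, 1.55, 0.74, 2.33, 2.53, 1.59, 0.58] None
0 0 0 [False, False, True, True, False] [-0.92, 1.55, 0.74, 2.33, 2.53, 1.59, -2.56] None
0 0.2 3.1 [False, False, True, False, False] [-0.95, 1.87, 1.12, 2.36, 2.63, 1.69, 0.09] None
0 0.2 0 [False, False, True, False, False] [-0.75, 1.56, 0.74, 2.35, 2.73, 1.92, -2.54] None
0 0.4 3.1 [False, False, True, True, True] [0.12, 1.31, -0.2, 2.29, 3.62, 1.89, 1.95] [0.65, 1.24, -1.15, 2.4, 3.35, 1.33, 2.61]
0 0.4 0 [False, False, True, True, True] [0.12, 1.31, -0.2, 2.29, 3.62, 1.89, -1.19] [0.65, 1.24, -1.15, 2.4, 3.35, 1.33, -0.54]
0 -0.2 3.1 [False, False, True, True, True] [-0.93, 1.41, 0.56, 2.25, 2.31, 1.42, 0.87] [-0.52, 0.87, -0.01, 2.35, 2.41, 1.64, 1.52]
0 -0.2 0 [False, False, True, True, True] [-0.93, 1.41, 0.56, 2.25, 2.31, 1.42, -2.27] [-0.52, 0.87, -0.01, 2.35, 2.41, 1.64, -1.62]
10 0 3.1 [False, False, True, True, True] [-0.95, 1.68, 0.74, 2.24, 2.29, 1.62, 0.53] [-0.85, 1.22, 0.75, 2.42, 2.61, 1.71, 0.78]
10 0 0 [False, False, True, True, True] [-0.82, 1.56, 0.55, 2.24, 2.34, 1.81, 
[... 2131 characters left out ...]
1.95, 0.43] [-0.92, 1.77, 1.12, 2.27, 2.19, 1.72, 0.14]
30 0.2 0 [True, True, True, True, True] [-0.83, 1.86, 0.74, 2.01, 2.03, 1.95, -2.71] [-0.83, 1.61, 0.93, 2.26, 2.25, 1.94, -2.82]
30 0.4 3.1 [True, True, True, True, True] [-0.82, 2.0, 0.93, 1.98, 2.01, 1.96, 0.18] [0.47, 1.44, -0.78, 2.2, 4.05, 1.8, 2.45]
30 0.4 0 [True, True, True, True, True] [0.42, 1.7, -0.59, 1.95, 4.24, 1.89, -0.75] [0.47, 1.44, -0.78, 2.2, 4.05, 1.8, -0.69]
30 -0.2 3.1 [True, True, True, True, True] [-0.76, 1.63, 0.37, 1.93, 1.96, 1.97, 0.97] [-0.85, 1.35, 0.56, 2.18, 2.08, 1.83, 0.94]
30 -0.2 0 [True, True, True, True, True] [-0.76, 1.63, 0.37, 1.93, 1.96, 1.97, -2.17] [-0.85, 1.35, 0.56, 2.18, 2.08, 1.83, -2.2]
```

Reach there is tight, with the arm folded. I'll identify the kinematics from IK pairs so I can check link clearance over the bench.

```bash
cat > kin.py <<'E'
import numpy as np
from scipy.spatial.transform import Rotation as Ro
def fk(q,v):
    # v: base yaw, d0, then per-link offsets (x,z) after j2(+j3), j4(+j5), j6(+j7)
    R=Ro.from_euler("z",q[0]+v[0]);p=np.array([0,0,v[1]]);P=[p]
    for i,(a,d) in zip((1,3,5),((v[2],v[3]),(v[4],v[5]),(v[6],v[7]))):
        R=R*Ro.from_euler("y",q[i])*Ro.from_euler("z",q[i+1]); 
        p=p+R.apply([a,0,d]);P.append(p)
    return np.array(P),R*Ro.from_euler("z",v[8])
E
python3 - <<'E'
from cell import ctrl
from kin import *
from scipy.optimize import least_squares
D=[(np.array(ctrl.current_joints()),np.array(ctrl.current_tcp_pos()),np.array(ctrl.current_orientation()))]
g=np.random.default_rng(0)
while len(D)<25:
    a=g.uniform(-1.2,1.2);r=g.uniform(.45,.8);p=[r*np.cos(a),r*np.sin(a),g.uniform(.1,.4)];o=[np.pi+g.uniform(-.5,.5),g.uniform(-1.3,.5),g.uniform(-1,1)]
    q=ctrl.solve_ik(p,o)
    if q is not None:D.append((np.array(q),np.array(p),np.array(o)))
def res(v):
    e=[]
    for q,p,o in D:
        P,R=fk(q,v);e+=[(P[-1]-p),.2*(R.as_matrix()-Ro.from_euler("xyz",o).as_matrix()).ravel()]
    return np.concatenate(e)
best=min((least_squares(res,[y0,.3,0,.4,0,.4,0,.25,s]) for y0 in(-2.44,.7) for s in(0,1.57,3.1,-1.57)),key=lambda s:s.cost)
print(best.cost,best.x.round(4),abs(best.fun).max());np.save("kin.npy",best.x)
E
```

```text
5.418350103942622 [-4.4233  0.2897  0.0527 -0.0893  0.0323  0.0416  0.3387 -0.096  -0.3866] 0.9116784112293141
```

```bash
cat > kin.py <<'E'
import numpy as np
from scipy.spatial.transform import Rotation as Ro
AX="zyzyzyz"
def rots(q,s,c):
    R=Ro.identity();out=[]
    for i in range(7):
        R=R*Ro.from_euler(AX[i],s[i]*q[i]+c[i]);out.append(R)
    return out
def fk(q,k):
    s,c,t=k["s"],k["c"],k["t"];p=k["b"].copy();P=[p]
    Rs=rots(q,s,c)
    for i in range(7):
        p=p+Rs[i].apply(t[i]);P.append(p)
    return np.array(P),Rs[-1]
E
cat > kfit.py <<'E'
from cell import ctrl
from kin import *
from scipy.optimize import least_squares
import itertools,pickle
D=[(np.array(ctrl.current_joints()),np.array(ctrl.current_tcp_pos()),np.array(ctrl.current_orientation()))]
g=np.random.default_rng(0)
while len(D)<40:
    a=g.uniform(-1.2,1.2);r=g.uniform(.45,.8);p=[r*np.cos(a),r*np.sin(a),g.uniform(.1,.4)];o=[np.pi+g.uniform(-.5,.5),g.uniform(-1.3,.5),g.uniform(-1,1)]
    q=ctrl.solve_ik(p,o)
    if q is not None:D.append((np.array(q),np.array(p),np.array(o)))
Q=np.array([d[0] for d in D]);M=Ro.from_euler("xyz",[d[2] for d in D]).as_matrix();X=np.array([d[1] for d in D])
best=None
def chain(s,c):
    R=Ro.identity(len(Q))
    for i in range(7):R=R*Ro.from_euler(AX[i],s[i]*Q[:,i]+c[i])
    return R.as_matrix()
for z in itertools.product((1,-1),repeat=4):
    s=[z[0],1,z[1],1,z[2],1,z[3]]
    for _ in range(8):
        f=least_squares(lambda c:(chain(s,c)-M).ravel(),g.uniform(-3.1,3.1,7),max_nfev=60)
        if best is None or f.cost<best[0]:best=(f.cost,s,f.x)
    if best[0]<1e-2:break
_,s,c=best;print(best[0],s,np.round((c+np.pi)%(2*np.pi)-np.pi,3))
# translations: linear in b(3) and t(7x3), min-norm; keep x,z offsets sensible
A=[]
for q in Q:
    A.append(np.hstack([np.eye(3)]+[r.as_matrix() for r in rots(q,s,c)]))
sol,rs,rank,_=np.linalg.lstsq(np.vstack(A),X.ravel(),rcond=1e-6)
k=dict(s=s,c=c,b=sol[:3],t=sol[3:].reshape(7,3));print(rank,k["b"].round(4),k["t"].round(4).tolist(),abs(np.vstack(A)@sol-X.ravel()).max())
pickle.dump(k,open("kin.pkl","wb"))
E
time python3 kfit.py
```

```text
9.09498794346163e-21 [-1, 1, 1, 1, 1, 1, -1] [-0.     3.142 -0.     0.    -0.    -3.142  1.571]
17 [0.     0.     0.1278] [[-0.0, -0.0061, 0.1278], [-0.0, -0.0061, -0.2751], [0.0, -0.0046, -0.2751], [0.0, -0.0046, -0.1861], [-0.0, -0.0002, -0.1861], [-0.0, -0.0002, 0.1468], [0.0, -0.0, 0.1468]] 3.334732490145598e-11
real	0m11.459s
user	0m11.703s
sys	0m0.039s
```

```bash
cat > h.py <<'E'
from cell import ctrl
import numpy as np
def pose(tip,tilt,yaw):   # tilt deg up; tool frame pose for a fingertip position
    t=np.radians(tilt);u=np.array([np.cos(t)*np.cos(yaw),np.cos(t)*np.sin(yaw),np.sin(t)])
    return (np.array(tip)-.025*u).tolist(),[np.pi,-np.pi/2-t,yaw]
E
python3 - <<'E'
from h import *
import pickle
from kin import fk
k=pickle.load(open("kin.pkl","rb"))
for yaw in(-.1,-.2,-.3,-.4):
  for y in(.1,.13,.16):
    W=[([.55,y,.11],-40),([.56,y,.07],0),([.61,y,.07],0),([.662,y,.07],0),([.662,y,.15],0),([.662,y,.235],0)]
    Q=[ctrl.solve_ik(*pose(t,a,yaw)) for t,a in W]
    print(yaw,y,"".join(".X"[q is not None] for q in Q))
    if all(q is not None for q in Q):
        for q in Q:print("   ",np.round(q,2),"elbow",fk(q,k)[0][3].round(2),"wrist",fk(q,k)[0][5].round(3))
E
```

```text
-0.1 0.1 ..XXXX
-0.1 0.13 ..XXXX
-0.1 0.16 ..XXXX
-0.2 0.1 ..XXXX
-0.2 0.13 ..XXXX
-0.2 0.16 XXXXXX
    [-0.14  0.8  -0.77  2.37  2.02  1.26  2.01] elbow [0.4  0.04 0.64] wrist [0.311 0.208 0.315]
    [-0.79  1.34 -0.01  2.38  2.07  1.88  1.08] elbow [0.39 0.37 0.38] wrist [0.248 0.223 0.07 ]
    [-0.83  1.31  0.18  2.29  2.17  1.68  1.1 ] elbow [0.37 0.38 0.4 ] wrist [0.298 0.223 0.07 ]
    [-1.02  1.38  0.56  2.19  2.24  1.32  0.95] elbow [0.3  0.45 0.36] wrist [0.35  0.223 0.07 ]
    [-0.87  1.13  0.37  2.26  2.29  1.46  1.19] elbow [0.33 0.37 0.49] wrist [0.35  0.223 0.15 ]
    [-0.74  0.89  0.18  2.29  2.32  1.49  1.45] elbow [0.33 0.28 0.6 ] wrist [0.35  0.223 0.235]
-0.3 0.1 XXXXXX
    [-0.05  0.8  -0.77  2.41  2.02  1.28  1.97] elbow [0.4  0.01 0.64] wrist [0.317 0.172 0.315]
    [-0.71  1.36 -0.01  2.41  2.04  1.9   1.03] elbow [0.42 0.34 0.37] wrist [0.256 0.194 0.07 ]
    [-0.9   1.37  0.37  2.32  2.14  1.52  0.94] elbow [0.35 0.41 0.37] wrist [0.306 0.194 0.07 ]
    [-0.82  1.32  0.37  2.21  2.21  1.48  1.07] elbow [0.38 0.38 0.39] wrist [0.358 0.194 0.07 ]
    [-0.8   1.
[... 2470 characters left out ...]
 0.15 ]
    [-0.77  0.89  0.18  2.2   2.08  1.42  1.55] elbow [0.32 0.29 0.6 ] wrist [0.369 0.254 0.235]
-0.4 0.16 XXXXXX
    [-0.58  0.69 -0.2   2.28  1.85  0.93  1.84] elbow [0.3  0.18 0.68] wrist [0.325 0.255 0.315]
    [-0.72  1.28 -0.2   2.24  1.88  1.88  1.28] elbow [0.41 0.34 0.41] wrist [0.267 0.284 0.07 ]
    [-0.77  1.25 -0.01  2.16  1.95  1.68  1.33] elbow [0.39 0.35 0.43] wrist [0.317 0.284 0.07 ]
    [-0.69  1.23 -0.01  2.06  2.04  1.65  1.45] elbow [0.41 0.32 0.44] wrist [0.369 0.284 0.07 ]
    [-0.82  1.08  0.18  2.13  2.01  1.45  1.45] elbow [0.34 0.34 0.52] wrist [0.369 0.284 0.15 ]
    [-0.82  0.89  0.18  2.16  2.02  1.4   1.6 ] elbow [0.3 0.3 0.6] wrist [0.369 0.284 0.235]
```

```bash
cat >> h.py <<'E'
import pickle
from kin import fk
K=pickle.load(open("kin.pkl","rb"))
def pathcheck(q0,q1):
    P=[]
    for s in np.linspace(0,1,21):
        p,R=fk(np.array(q0)*(1-s)+np.array(q1)*s,K);P.append(np.r_[p[-1]+.025*R.as_matrix()[:,2],p[5]])
    P=np.array(P);print("tip min/max",P[:,:3].min(0).round(2),P[:,:3].max(0).round(2),"wrist min",P[:,3:].min(0).round(2),"max",P[:,3:].max(0).round(2))
E
python3 - <<'E'
from h import *
ctrl.command_gripper(0.0,5)
q0=ctrl.current_joints()
q1=ctrl.solve_ik([.25,-.38,.33],[np.pi,0,-.3]);pathcheck(q0,q1);ctrl.goto_joints(q1)
q2=ctrl.solve_ik([.44,.12,.33],[np.pi,0,-.3]);pathcheck(q1,q2);print(np.round(q1,2),np.round(q2,2));ctrl.goto_joints(q2)
Q=[ctrl.solve_ik(*pose(t,a,-.3)) for t,a in(([.54,.12,.10],-40),([.55,.12,.065],0))]
for q in Q:print(None if q is None else np.round(q,2)); 
if Q[0] is not None: pathcheck(q2,Q[0])
if Q[1] is not None: pathcheck(q2,Q[1])
print(ctrl.current_time_s(),ctrl.current_wrist_force(),ctrl.current_grip_width())
E
```

```text
tip min/max [ 0.21 -0.61  0.22] [ 0.25 -0.38  0.3 ] wrist min [ 0.21 -0.61  0.54] max [ 0.26 -0.38  0.62]
tip min/max [ 0.25 -0.38  0.3 ] [0.46 0.12 0.31] wrist min [ 0.25 -0.38  0.62] max [0.46 0.12 0.62]
[ 0.85  0.22  0.12  1.82 -0.03  1.1  -0.89] [ 0.1   0.26 -0.53  1.8   0.15  1.12 -2.35]
[-0.48  0.7  -0.2   2.42  2.13  0.96  1.69]
[-1.54  1.93  1.12  2.41  2.55  0.65  0.02]
tip min/max [ 0.44 -0.02  0.1 ] [0.55 0.12 0.31] wrist min [0.31 0.12 0.3 ] max [0.44 0.19 0.62]
tip min/max [ 0.44 -0.05  0.01] [0.57 0.12 0.31] wrist min [0.25 0.12 0.06] max [0.5  0.22 0.62]
5.675 [-0.53643624  0.26049942 -0.60009525] 0.000640915239950845
```

Run:
```python
from h import *
q2=ctrl.current_joints()
q=ctrl.solve_ik(*pose([.56,.12,.11],-40,-.3));print(np.round(q,2));pathcheck(q2,q);ctrl.goto_joints(q)
for t in([.57,.12,.07],[.565,.12,.07],[.58,.12,.07]):
    r=ctrl.solve_ik(*pose(t,0,-.3));print(None if r is None else np.round(r,2)); 
    if r is not None: pathcheck(q,r)
print(ctrl.current_time_s(),ctrl.current_wrist_force())
import cv2
cv2.imwrite("pics/side2.png",ctrl.capture("side")["image"])
```

```text
[-1.16  0.91  0.94  2.39  3.15  0.48  0.59]
tip min/max [ 0.44 -0.05  0.11] [0.66 0.12 0.3 ] wrist min [0.33 0.12 0.31] max [0.46 0.19 0.62]
[-1.41  1.73  0.95  2.38  2.3   0.85  0.38]
tip min/max [0.56 0.12 0.06] [0.58 0.12 0.11] wrist min [0.27 0.19 0.07] max [0.33 0.23 0.31]
[-1.42  1.74  0.95  2.39  2.3   0.85  0.38]
tip min/max [0.56 0.12 0.06] [0.57 0.12 0.11] wrist min [0.26 0.19 0.07] max [0.33 0.23 0.31]
[-1.39  1.73  0.96  2.36  2.31  0.84  0.39]
tip min/max [0.56 0.12 0.06] [0.58 0.12 0.11] wrist min [0.28 0.19 0.07] max [0.33 0.23 0.31]
8.2167 [0.51014518 1.03155695 0.45713756]
```

View pics/side2.png

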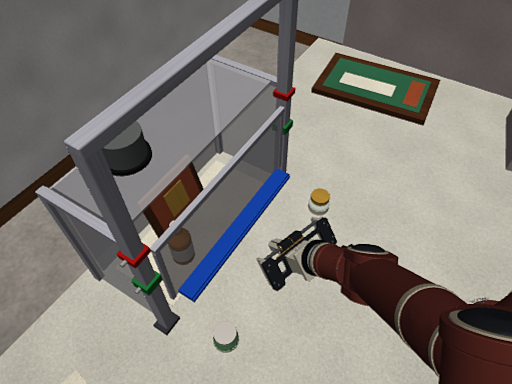

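The hand (~(295,255)) is in front of the lip's middle and nothing has been disturbed. I'll solve the level pose with a higher elbow (j3 near 0.1) before going under.

```bash
cat >> h.py <<'E'
from scipy.optimize import least_squares
from scipy.spatial.transform import Rotation as Ro
LO=np.array([-3.12,-.3,-1.34,.26,-1.36,.01,-2.84])+.005;HI=np.array([3.12,2.06,1.32,2.42,4.5,1.98,2.84])-.005
def ik3(pos,ori,j3,seed):
    R0=Ro.from_euler("xyz",ori).as_matrix()
    def f(q):
        p,R=fk(q,K);return np.r_[p[-1]-pos,.3*(R.as_matrix()-R0).ravel(),.002*(q[2]-j3)]
    s=least_squares(f,np.clip(seed,LO,HI),bounds=(LO,HI));return s.x,abs(s.fun[:-1]).max()
E
python3 - <<'E'
from h import *
q=np.array(ctrl.current_joints())
for j3 in(0.,.2,.37):
    s=[-.8,1.33,j3,2.35,2.05,1.8,1.05]
    for T in([.57,.12,.068],[.662,.12,.068],[.662,.12,.15],[.662,.12,.235]):
        s,e=ik3(*pose(T,0,-.3),j3,s);print(j3,T,np.round(s,2),round(e,5),"elbow",fk(s,K)[0][3].round(2))
        if T[0]==.57:
            pathcheck(q,s);s0,e0=ik3(*pose([.56,.12,.11],-40,-.3),j3,s);print("  tilted",np.round(s0,2),round(e0,5));pathcheck(q,s0);pathcheck(s0,s)
E
```

```text
0.0 [0.57, 0.12, 0.068] [-0.74  1.33  0.    2.36  2.03  1.84  1.09] 0.0 elbow [0.41 0.35 0.39]
tip min/max [0.56 0.12 0.06] [0.61 0.18 0.11] wrist min [0.27 0.19 0.07] max [0.33 0.21 0.31]
  tilted [-0.59  0.67 -0.    2.37  2.19  0.82  1.67] 0.0
tip min/max [0.56 0.12 0.09] [0.57 0.14 0.11] wrist min [0.33 0.19 0.29] max [0.33 0.19 0.31]
tip min/max [0.56 0.09 0.07] [0.58 0.12 0.11] wrist min [0.27 0.19 0.07] max [0.33 0.22 0.31]
0.0 [0.662, 0.12, 0.068] [-0.59  1.26 -0.    2.18  2.23  1.75  1.34] 0.0 elbow [0.44 0.28 0.42]
0.0 [0.662, 0.12, 0.15] [-0.59  1.08 -0.    2.25  2.24  1.69  1.43] 0.0 elbow [0.41 0.26 0.52]
0.0 [0.662, 0.12, 0.235] [-0.59  0.88 -0.    2.28  2.25  1.58  1.56] 0.0 elbow [0.36 0.22 0.61]
0.2 [0.57, 0.12, 0.068] [-0.89  1.35  0.2   2.36  2.03  1.64  0.97] 0.0 elbow [0.35 0.41 0.37]
tip min/max [0.56 0.12 0.06] [0.61 0.17 0.11] wrist min [0.27 0.19 0.07] max [0.33 0.21 0.31]
  tilted [-0.72  0.69  0.2   2.38  2.28  0.72  1.55] 0.0
tip min/max [0.56 0.12 0.09] [0.57 0.13 0.11] wrist min [0.33 0.19 0.3 ] max [0.33 0.19 0.31]
tip min/max [0.56 0.1  0.07] [0.58 0.12
[... 366 characters left out ...]
 [-1.02  1.4   0.37  2.37  2.04  1.47  0.88] 0.0 elbow [0.3  0.45 0.35]
tip min/max [0.56 0.12 0.06] [0.6  0.16 0.11] wrist min [0.27 0.19 0.07] max [0.33 0.22 0.31]
  tilted [-0.84  0.71  0.37  2.38  2.39  0.64  1.42] 0.0
tip min/max [0.56 0.12 0.1 ] [0.57 0.13 0.11] wrist min [0.33 0.19 0.31] max [0.33 0.19 0.31]
tip min/max [0.56 0.1  0.07] [0.58 0.12 0.11] wrist min [0.27 0.19 0.07] max [0.33 0.22 0.31]
0.37 [0.662, 0.12, 0.068] [-0.86  1.32  0.37  2.18  2.17  1.45  1.1 ] 0.0 elbow [0.36 0.39 0.39]
0.37 [0.662, 0.12, 0.15] [-0.84  1.13  0.37  2.26  2.23  1.43  1.2 ] 0.0 elbow [0.34 0.36 0.49]
0.37 [0.662, 0.12, 0.235] [-0.84  0.92  0.37  2.29  2.26  1.37  1.36] 0.0 elbow [0.31 0.31 0.59]
```

Run:
```python
from h import *
import cv2
s,_=ik3(*pose([.57,.12,.068],0,-.3),.2,[-.89,1.35,.2,2.36,2.03,1.64,.97])
t,_=ik3(*pose([.56,.12,.11],-40,-.3),.2,s);m,_=ik3(*pose([.565,.12,.085],-15,-.3),.2,s)
for q in(t,m,s):
    ctrl.goto_joints(q.tolist());print(np.array(ctrl.current_wrist_force()).round(1),np.array(ctrl.current_tcp_pos()).round(4),ctrl.current_time_s())
for n in("side","top"):
    im=ctrl.capture(n)["image"];cv2.imwrite(f"pics/{n}3.png",im)
a,b=[cv2.imread(f"pics/{n}3.png") for n in("side","top")]
cv2.imwrite("pics/both3.png",np.hstack([a[100:380,110:500],b[100:380,90:480]]))
```

```text
[-0.  -0.6 -0.9] [0.5419 0.1254 0.1261] 9.1833
[0.  0.5 0.4] [0.5473 0.1316 0.0897] 10.3333
[-0.  -0.5 -0. ] [0.5461 0.1281 0.0683] 11.125
```

View pics/both3.png

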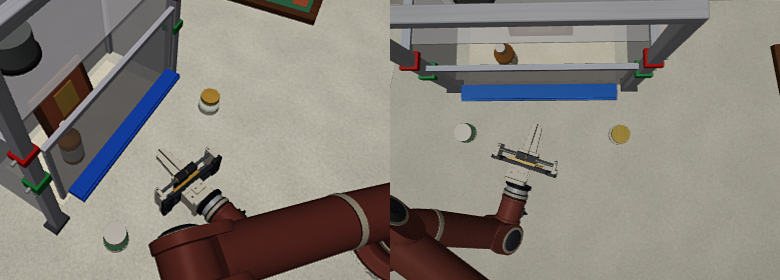

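Hand level, closed fingers at about (525,135) pointing at the lip's middle, both jars clear. Going under and pushing up, short of the target first.

```bash
python3 - <<'E'
from h import *
import cv2
p,o=pose([.660,.12,.068],0,-.3)
print("fwd stop",ctrl.line_to(p,ori=o,max_speed=.1,max_force=8),np.array(ctrl.current_wrist_force()).round(1),np.array(ctrl.current_joints()).round(2))
for z in(.1,.15,.205):
    p,o=pose([.660,.12,z],0,-.3)
    print(z,ctrl.line_to(p,ori=o,max_speed=.06,max_force=15),np.array(ctrl.current_wrist_force()).round(1),np.array(ctrl.current_tcp_pos()).round(4),ctrl.current_time_s())
E
python3 m.py
python3 - <<'E'
from cell import ctrl
import cv2,numpy as np
a,b=[ctrl.capture(n)["image"] for n in("side","top")]
cv2.imwrite("pics/both4.png",np.hstack([a[70:350,110:500],b[100:380,90:480]]))
E
```

```text
fwd stop False [-1.3  0.1 -0.4] [-0.8   1.3   0.28  2.19  2.18  1.52  1.15]
0.1 False [-0.4  0.9 -0.3] [0.6363 0.1274 0.101 ] 12.9583
0.15 False [ 0.1 -0.8 -0.5] [0.6361 0.1272 0.1512] 13.9417
0.205 False [0.3 0.6 0.6] [0.6362 0.1273 0.2062] 15.0083
{'x': np.float64(0.6993), 'y': np.float64(0.1153), 'yaw': np.float64(-0.0005), 'zr': np.float64(0.3294), 'zg': np.float64(0.2182), 'lx': np.float64(0.6614), 'ly': np.float64(0.1141), 'lz': np.float64(0.2183)}
('side', 'red', 116) [3.2, 8.6, -0.5, 0.1]
('side', 'red', 284) [13.4, 5.1, 0.1, -0.6]
('side', 'green', 131) [2.9, 7.8, -1.6, 0.1]
('side', 'green', 282) [12.2, 4.2, 0.6, -6.9]
('side', 'lip') [1.6, 0.3, -0.1, -0.7]
('top', 'red', 343) [1.7, 12.1, -0.1, -1.4]
('top', 'red', 99) [0.7, 15.6, -4.0, 0.6]
('top', 'green', 334) [1.8, 11.0, -0.7, -1.7]
('top', 'green', 118) [-0.0, 13.9, -4.8, -0.3]
('top', 'lip') [-0.2, 0.1, -0.1, -0.1]
```

View pics/both4.png

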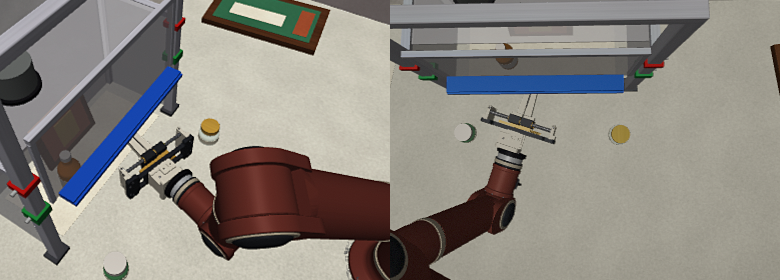

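The lip is rising evenly, now at ≈0.218, and the jars haven't moved. Before the final push I'll refine the green height from the unobstructed first pictures.

```bash
cat > g.py <<'E'
from cell import ctrl
from fit import *
ps={n:ctrl.capture(n) for n in("side","top")}
for n in ps: ps[n]["image"]=cv2.imread(f"pics/{n}0.png")
win={("side","red",1):(110,235,155,272),("side","red",-1):(268,82,300,102),("side","green",1):(125,265,166,296),("side","green",-1):(270,112,300,136),
 ("top","red",1):(95,145,124,174),("top","red",-1):(338,142,370,171),("top","green",1):(112,165,140,185),("top","green",-1):(328,163,358,182)}
B={}
for k,(x0,y0,x1,y1) in win.items():
    im=ps[k[0]]["image"][y0:y1,x0:x1].astype(int);b,g,r=im[...,0],im[...,1],im[...,2]
    m=(r>1.8*np.maximum(g,b))&(r>35) if k[1]=="red" else (g>1.5*np.maximum(r,b))&(g>25)
    yy,xx=np.nonzero(m);B[k]=np.array([x0+xx.min()-.5,y0+yy.min()-.5,x0+xx.max()+.5,y0+yy.max()+.5])
def pred(v,k):
    x,y,yaw,zr,zg=v;t=np.array([-np.sin(yaw),np.cos(yaw),0]);z,h=(zr,.016) if k[1]=="red" else (zg,.024)
    X=box(np.array([x,y,z])+k[2]*.27*t,yaw,[.042,.042,h]);return X,bb(proj(ps[k[0]],X))
def res(v): return np.concatenate([B[k]-pred(v,k)[1] for k in B])
s=least_squares(res,[.69,.115,0,.34,.24],loss="cauchy",f_scale=.7,x_scale=.05);print(s.x.round(4))
for k in B:print(k,B[k],(B[k]-pred(s.x,k)[1]).round(1))
# also yaw fixed 0, y fixed to lip
s2=least_squares(lambda w:res([w[0],.1143,0,w[1],w[2]]),[.69,.34,.24],loss="cauchy",f_scale=.7,x_scale=.05);print("y,yaw fixed",s2.x.round(4))
tiles=[]
for k,(x0,y0,x1,y1) in win.items():
    S=5;W=45;cx,cy=(x0+x1)//2,(y0+y1)//2;a,b=cx-19,cy-19
    t=cv2.resize(ps[k[0]]["image"][b:b+38,a:a+38],None,fx=S,fy=S,interpolation=cv2.INTER_NEAREST)
    q=((proj(ps[k[0]],pred(s.x,k)[0])-[a,b]+.5)*S).astype(int);X=pred(s.x,k)[0]
    for i in range(8):
        for j in range(i):
            if np.linalg.norm(X[i]-X[j])<.0425: cv2.line(t,q[i].tolist(),q[j].tolist(),(0,255,255),1)
    tiles.append(t)
cv2.imwrite("pics/ov.png",np.vstack([np.hstack(tiles[:4]),np.hstack(tiles[4:])]))
E
python3 g.py
```

```text
[0.697  0.1153 0.0061 0.3306 0.2219]
('side', 'red', 1) [116.5 242.5 150.5 267.5] [ 1.7  8.  -0.   0.4]
('side', 'red', -1) [272.5  86.5 294.5 100.5] [ 1.2  5.5 -0.1 -0.2]
('side', 'green', 1) [131.5 270.5 160.5 294.5] [ 1.8  7.8 -1.8 -0.1]
('side', 'green', -1) [282.5 118.5 292.5 134.5] [12.   5.2  0.4  0. ]
('top', 'red', 1) [ 98.5 150.5 120.5 170.5] [-0.   0.  -0.6 -0.1]
('top', 'red', -1) [342.5 147.5 363.5 167.5] [ 0.6  0.1 -0.3 -0.6]
('top', 'green', 1) [118.5 174.5 137.5 179.5] [ 0.6 12.7 -1.1 -0.6]
('top', 'green', -1) [334.5 169.5 352.5 177.5] [ 1.6 10.2 -0.1 -0.7]
y,yaw fixed [0.6965 0.3304 0.2209]
```

View pics/ov.png

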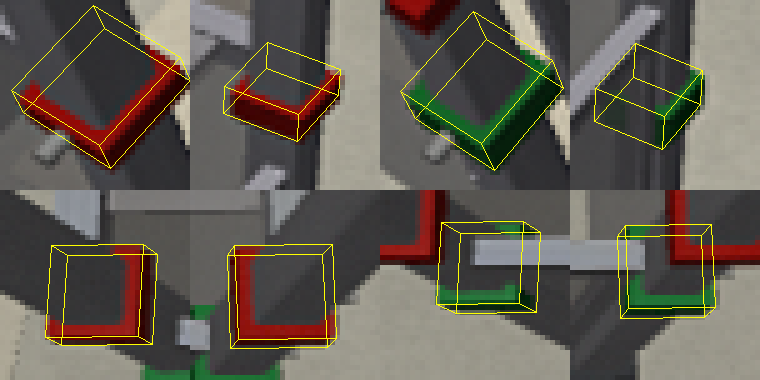

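The overlay fits well: my first threshold had dropped the dark faces, so green is ≈0.221 and red ≈0.330. The lip is already near green, so I'll re-measure it with the loose threshold.

```bash
cat > l.py <<'E'
from cell import ctrl
from fit import *
def lip():
    ps={n:ctrl.capture(n) for n in("side","top")};M={}
    for n,p in ps.items():
        b,g,r=[p["image"][...,i].astype(int) for i in range(3)]
        m=((b>1.5*np.maximum(r,g))&(b>28)).astype(np.uint8)
        c,_,st,_=cv2.connectedComponentsWithStats(m);s=max(st[1:],key=lambda s:s[4])
        M[n]=np.array([s[0]-.5,s[1]-.5,s[0]+s[2]-.5,s[1]+s[3]-.5])
    f=lambda v:np.concatenate([M[n]-bb(proj(ps[n],lippts(v[:3],v[3]))) for n in ps])
    s=least_squares(f,[.66,.114,.2,0],loss="cauchy",f_scale=.7,x_scale=.05);return s.x,f(s.x)
if __name__=="__main__":
    v,r=lip();print(v.round(4),r.round(1),np.array(ctrl.current_tcp_pos()).round(4),ctrl.current_time_s())
E
python3 l.py
```

```text
[ 0.6609  0.1154  0.2196 -0.0007] [ 2.   0.3 -0.1 -0.1 -0.5 -0.   0.3 -0.2] [0.6361 0.1273 0.2051] 15.4083
```

Lip 0.2196 against green 0.221–0.222, i.e. level within about 2 mm. Withdrawing the way I came.

Run:
```python
from h import *
from l import lip
for T in([.66,.12,.185],[.66,.12,.09],[.575,.12,.075]):
    p,o=pose(T,0,-.3);print(T,ctrl.line_to(p,ori=o,max_speed=.1,max_force=15))
ctrl.wait(.5)
v,r=lip();print(v.round(4),r.round(1),np.array(ctrl.current_tcp_pos()).round(4),np.array(ctrl.current_wrist_force()).round(1),ctrl.current_time_s())
import cv2
a,b=[ctrl.capture(n)["image"] for n in("side","top")]
cv2.imwrite("pics/both5.png",np.hstack([a[70:350,110:500],b[100:380,90:480]]))
```

```text
[0.66, 0.12, 0.185] False
[0.66, 0.12, 0.09] False
[0.575, 0.12, 0.075] False
[ 0.6609  0.1154  0.2196 -0.0007] [ 2.   0.3 -0.1 -0.1 -0.5 -0.   0.3 -0.2] [0.5511 0.1274 0.075 ] [ 0.6 -0.9 -0. ] 18.475
```

View pics/both5.png

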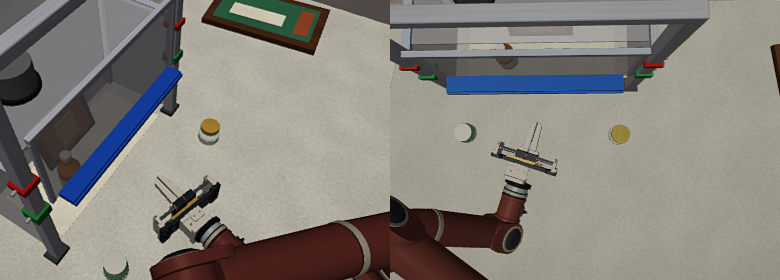

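The hand is clear of the lip (fingers near (160,185) in the left half of the picture). The sash has stayed at 0.2196, level with green and well below red, and the jars and bottle haven't moved.

```bash
python3 -c "
from cell import ctrl
print(ctrl.hand_in())"
```

```text
the job is handed in; nothing more can be done
None
```

The sash was pushed up from beneath and left standing with its lip about 2 mm below the green bands' middle height by camera measurement and well below the red; the hand is clear, the jars and bottle were left where they stood, and the job is handed in.

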